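# Salt for the breakfast egg

## Task

The low salt pot is boxed in on the dark wooden tray behind the steel canister, the square glass jar and the pepper mill. Lift those three over onto the glass worktop saver, then take out the salt pot and stand it in the empty half of the breakfast tray beside the egg, and finally put the canister, the jar and the mill back, each exactly where it stood at the start. Keep everything upright and leave the egg cup and the mug alone.

Things in the scene. Friction and masses are not known exactly. Their poses are not given: they have to be found in the camera images.
- canister: Round brushed-steel canister with a flat lid, 62 mm diameter, 118 mm tall, about 0.35 kg; loose. Origin: centre of its underside, z up along its axis. It stands in one of the three places round the salt pot, on the storage tray. Grip the lid (62 mm across, the top 26 mm) from above; body and lid are one piece.
- glass_jar: Square filled glass jar (greyish, pale) with a square pale wooden lid, 58 x 58 mm, corners slightly rounded, 112 mm tall, about 0.45 kg; loose. Origin: centre of its underside, z up, x and y square to its faces. It stands in one of the three places round the salt pot. Grip across two opposite faces near the top; the lid (58 x 58 mm, the top 22 mm) is one piece with the jar.
- pepper_mill: Turned brown wooden pepper mill, 58 mm diameter foot, waist 37 mm, head 46 mm diameter and straight-sided from 81 to 107 mm above the foot, small steel nut on top (13 mm across), 125 mm tall in all, about 0.25 kg; loose. Origin: centre of its underside, z up along its axis. It stands in one of the three places round the salt pot. Grip the head from above.
- salt_pot: Low round white stoneware pot with a flat cork lid, 54 mm diameter, lid 49 mm diameter, 52 mm tall in all (pot wall straight from 3 to 39 mm up), about 0.2 kg; loose. Origin: centre of its underside, z up. It stands in the far middle of the storage tray; the other three stand about 68 mm from it (centre to centre), one on the robot's side of it, one to its left and one to its right.
- storage_tray: Dark wooden low-rimmed tray, 190 mm (x) by 260 mm (y), fixed. Origin: centre of its underside; x points away from the robot at yaw 0. Floor 8 mm above the worktop, rim 8 mm wide, its top 16 mm above the worktop.
- worktop_saver: Pale glass worktop saver (flat slab), 300 mm (x) by 180 mm (y), 5 mm thick, no rim, fixed, to the left or right of the storage tray. Origin: centre of its underside. There is room for the canister, jar and mill in a row along its length (x), 95 mm apart, one of them at its middle.
- breakfast_tray: Pale plywood low-rimmed breakfast tray, 220 mm (x) by 160 mm (y), fixed, on the other side of the storage tray from the worktop saver. Origin: centre of its underside. Floor 6 mm above the worktop, rim 8 mm wide, its top 16 mm above the worktop. The egg cup and a flat teaspoon are in its far half (+x); its near half (-x), centred 50 mm from the origin towards -x, is empty.
- egg_cup: White egg cup with a brown egg in it, one piece, 49 mm diameter, 72 mm tall, loose, standing in the far half of the breakfast tray about 50 mm from its origin towards +x. Origin: centre of its underside. Leave it alone.
- mug: Blue mug, 80 mm diameter, 88 mm tall, its handle towards the robot, loose, on the worktop between the robot and the storage tray. Origin: centre of its underside. Leave it alone.
Things that resemble listed ones, but are neither listed nor needed, are in the scene too. Leave any pink look-alike of the salt_pot alone.

How it is judged:
By the outcome, as a careful person would: the job done as asked, in the order asked, and still so for the second after the job is handed in, with the robot touching nothing.
It also fails if it takes over 136 s, if anything falls off the work surface, if the arm or the gripper's body presses on something with over 40 N, if the wrist force passes 120 N, or if a joint passes its speed limit or range.

## Robot

A 7-joint arm with a two-finger parallel gripper is mounted at the origin on the work surface. World frame = base frame: x ahead of the robot, y to its left, z up, the work surface at z = 0. Lengths are in m, angles in rad, forces in N, time in s.
With the tool pointing down it reaches from about 0.35 to 0.9 m from the base axis. Payload 7.2 kg.
Tool frame: the origin (TCP) lies midway between the tips of the shut fingers; the grasp point (between the pads) lies 19 mm behind it; z points along the fingers, y is the line along which they close (so a half turn about z gives the same grasp; the last joint's range is limited). The gripper opens to 88 mm and grips with 3 to 60 N. Pads are 20 mm wide; open, the fingers measure 115 mm over their backs; the gripper's body (75 mm by 178 mm) begins 61 mm behind the grasp point.
Start: joints at [1.036, 0.411, -0.013, 1.596, 0.006, 1.134, -0.082], TCP at [0.281, -0.558, 0.198] pointing down, gripper open.
Joint ranges: [-2.95, 2.95], [-0.29, 1.99], [-1.47, 1.44], [0.14, 2.54], [-1.03, 4.17], [0.13, 1.85], [-2.86, 2.86]. Speed limits (rad/s): [2.39, 2.39, 3.01, 3.01, 3.14, 3.14, 3.14].

## Interface

Orientations are given as a 3x3 rotation matrix whose columns are the frame's x, y, z axes.
In Python, from plant import monitor, grab_frame, manip, spotter gives the robot as it stands. The module is installed in compiled form; this text tells all that it offers.
- The arm moves only by the shell command python3 -m crank 'ROWS' [FORCE]. ROWS is JSON, one flat list of numbers, 7 for each row, row after row: the shift along the tool's x, y, z in units of 25 mm (1.0 is 25 mm), then the turn, a rotation vector about the tool's x, y, z in units of 6 degrees (1.0 is 6 degrees), then the gripper's target within -1 to 1 (fully open at 1, half-way at 0, shut at -1). A call has 1 to 5 rows; each row shifts and turns the commanded pose from where the row before left it, along the tool's axes as they then stand; what a row does not reach is not made up. A row lasts 1/12 s, in which the tool goes at most 41.7 mm and 7.16 degrees, less where a joint would pass 70% of its speed; a pose out of reach is approached as far as the arm can. A call is refused whole if a number of a shift passes 1 or a number of a turn 1, either way. A call with a gripper value outside its range is refused whole. The fingers move at their own pace and stop on an object; FORCE is the grip in N (left out, the last holds). Time passes only in rows, so rows that do not move let the fingers close. It gives the time, the measured TCP pose, the force, the opening and the grip force at its end, in the units of the state.
- monitor.read_state(): the state, without advancing time (a new reading comes with each control period).
- grab_frame(name): name is "scene" or "top" or "wrist"; returns a dict with "color" (384x512x3 uint8, red, green, blue), "fovy" (degrees; the focal length in pixels is half the picture's height over the tangent of half this angle, whatever the lens; pixels are square), "cx", "cy" (the principal point, pixels), "R" (3x3) and "t" (3): a world point X has camera coordinates R X + t. Camera axes: x right, y down, z forward; pixel columns grow to the right and rows downward; lengths in m; the calibration is good to about 2 mm. The wrist camera is an equidistant fisheye: a pixel r from the principal point sees the ray r / f radians off the axis. A picture is of the moment at which its call begins. There is no depth.
- manip.close_job(): hands the job in; it is judged then, once.
Trained networks look in a picture, given as the dict that the camera call returned (one of the last four; its "shot" number tells which), for a name from the list of things; names that differ only in an ending like _2 or _b are one class to them, and where a whole thing is asked for, a point or a joint stands for the part that bears it (a point fixed in the world has none). Each returns a list of dicts, best first, with "score" (0 to 1); they miss things now and then, are a little off and sometimes report something else, mostly with a low value. They report only what shows in the picture. A call takes as long as a camera call. They do not tell look-alikes from the thing itself.
- spotter.recognise(thing, picture): "location" ([x, y, z] in m, in world coordinates, good to about 4 mm: the middle of the surface that is visible of it).
- spotter.trace(thing, picture): "mask" (384x512 bool, what is visible of it).
- spotter.pinpoint(thing, picture): "location" ([x, y, z] in m, in world coordinates, good to about 4 mm: a listed point, or the origin of a listed thing).
The state is a dict: "time": time; "joint_positions": joint angles; "qvel": joint speeds; "tau": joint torques, N m; "ee_pos": TCP position; "tool_rot": TCP orientation; "force": force on the tool from outside, world axes, zero at the start; "torque": the same for the moment, N m; "width": finger opening in m; "grip_force": force on a finger pad.
Only numpy, scipy, OpenCV 4.12 (cv2) and the standard library are available. Lean on these libraries where they do the work, as an engineer would, in place of code of your own. Each camera call takes 0.05 s, during which the arm holds its last target. There are 200 camera calls.

## Working session

There is one attempt and no reset: what is moved stays moved. The work goes in short steps, Python scripts to look and compute and a shell command to move; the robot and the scene stay as the last step left them, time stands still between calls to the robot, and variables do not carry over. Pictures are saved under pics/ and viewed, at most 14 in all, crops included, and the job is handed in when it is done.

```bash
mkdir -p pics; cat > h.py <<'E'
import numpy as np, cv2
from plant import monitor, grab_frame, manip, spotter
def save(f,n): cv2.imwrite('pics/'+n+'.png', f['color'][...,::-1])
E
python3 - <<'E'
from h import *
np.set_printoptions(precision=4,suppress=True)
s=monitor.read_state(); print(s['time'],s['ee_pos'],s['tool_rot'],s['width'],s['force'])
fs={}
for c in('scene','top'):
    f=grab_frame(c); save(f,c+'0'); print(c,f['fovy'],f['cx'],f['cy'],f['R'].tolist(),f['t'])
    for n in 'canister glass_jar pepper_mill salt_pot storage_tray worktop_saver breakfast_tray egg_cup mug'.split():
        print(n,[(round(d['score'],2),np.round(d['location'],4).tolist()) for d in spotter.pinpoint(n,f)][:3])
E
```

```text
0.0 [ 0.281  -0.5577  0.1976] [[ 0.893   0.45   -0.0009]
 [ 0.45   -0.893   0.0013]
 [-0.0002 -0.0016 -1.    ]] 0.08792615273174595 [-0.0155 -0.0792  0.0922]
scene 45.13592395017099 254.07891298451818 195.5629617615533 [[-0.1773261813140084, 0.984086166673187, -0.011394822642925347], [0.852401292153642, 0.14778969061776073, -0.5015677865273126], [-0.4919018830573763, -0.09865406179969925, -0.8650433015375755]] [ 0.0898 -0.4798  1.5954]
canister [(0.56, [0.5739, -0.026, 0.0059])]
glass_jar [(0.78, [0.6405, 0.039, 0.0068]), (0.42, [0.6333, -0.0973, 0.0094])]
pepper_mill [(0.56, [0.6308, -0.0965, 0.007])]
salt_pot [(0.85, [0.6372, -0.0277, 0.0109]), (0.77, [0.5764, 0.1721, 0.0025]), (0.71, [0.7699, -0.0097, 0.0002])]
storage_tray [(0.86, [0.6035, -0.0267, -0.0007]), (0.29, [0.5129, -0.3104, 0.0031])]
worktop_saver [(0.67, [0.641, 0.0382, 0.0069]), (0.61, [0.5145, -0.3142, 0.0006])]
breakfast_tray [(0.87, [0.5245, 0.3282, -0.0022])]
egg_cup [(0.6, [0.5768, 0.3261, 0.0098]), (0.59, [0.6442, 0.0376, 0.0067])]
mug [(0.67, [0.4135, -0.0904, -0.0007])]
top 56.01955945626113 257.0313663790745 185.9912979622885 [[0.09107544883711047, -0.9958433092146898, -0.0011688077065500797], [-0.9745546588344688, -0.08888697013061646, -0.20577250420071047], [0.2048132797529286, 0.01987989017411589, -0.9785991571647269]] [-0.0307  0.5961  0.8722]
canister [(0.72, [0.5734, -0.0249, 0.0092]), (0.6, [0.4186, -0.0887, 0.001])]
glass_jar [(0.87, [0.6418, 0.0385, 0.0073])]
pepper_mill [(0.89, [0.6297, -0.0918, 0.0095])]
salt_pot [(0.85, [0.6362, -0.0289, 0.0106]), (0.79, [0.7751, -0.0131, 0.0006]), (0.66, [0.5756, 0.1713, 0.0009])]
storage_tray [(0.93, [0.6031, -0.0256, 0.0013])]
worktop_saver [(0.59, [0.5098, -0.3102, -0.0019])]
breakfast_tray [(0.96, [0.5262, 0.3263, 0.0007])]
egg_cup [(0.58, [0.5706, 0.327, 0.0091])]
mug [(0.79, [0.4189, -0.0874, 0.0034])]
```

View pics/top0.png

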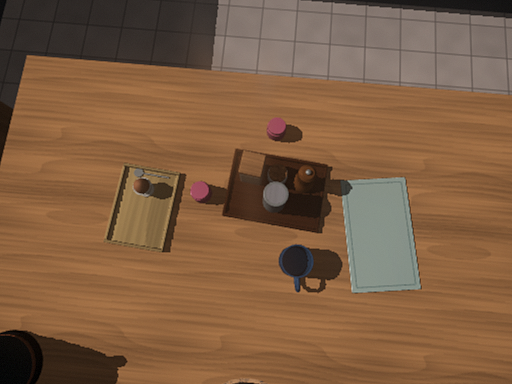

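View pics/scene0.png

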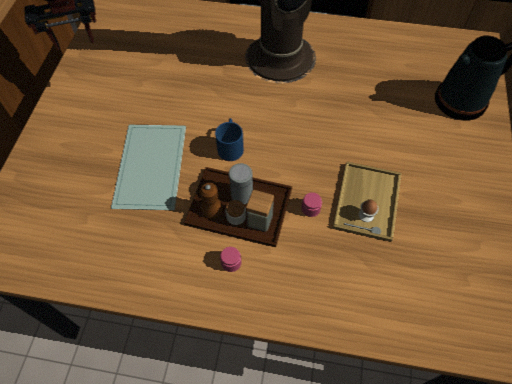

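The top view shows the canister at (276,195), the jar at (252,167), the mill at (307,178) and the salt pot between them at (279,175). The saver is on the right at (381,235) and the breakfast tray on the left at (145,208), with its near half empty. The pink pots are at (276,128) and (201,191). The scene view agrees.

Next I refine positions and yaws by fitting silhouettes.

```bash
cat >> h.py <<'E'
from scipy.optimize import minimize
def proj(f,P):
    q=np.asarray(P)@np.array(f['R']).T+f['t']; F=192/np.tan(np.radians(f['fovy'])/2)
    return q[:,:2]/q[:,2:]*F+[f['cx'],f['cy']]
def ring(r,z): a=np.linspace(0,2*np.pi,40,endpoint=False); return np.c_[r*np.cos(a),r*np.sin(a),0*a+z]
def box(a,b,z0,z1): return np.array([[i*a/2,j*b/2,z] for i in(-1,1) for j in(-1,1) for z in(z0,z1)])
M={'canister':np.r_[ring(.031,0),ring(.031,.118)],'glass_jar':box(.057,.057,0,.112),
 'storage_tray':box(.19,.26,0,.016),'worktop_saver':box(.3,.18,0,.005),'breakfast_tray':box(.22,.16,0,.016),
 'salt_pot':np.r_[ring(.027,.0),ring(.027,.039),ring(.0245,.052)],
 'pepper_mill':np.r_[ring(.029,0),ring(.029,.01),ring(.023,.107),ring(.0065,.125)]}
def fit(n,views,p0,z):
    S=4
    Ms=[(f,cv2.resize(m.astype(np.float32),None,fx=S,fy=S,interpolation=cv2.INTER_LINEAR)>.5) for f,m in views]
    def cost(p):
        c,s=np.cos(p[2]),np.sin(p[2]); P=M[n]@np.array([[c,s,0],[-s,c,0],[0,0,1]])+[p[0],p[1],z]; t=0
        for f,m in Ms:
            im=np.zeros(m.shape,np.uint8); h=cv2.convexHull(((proj(f,P)+.5)*S*16).astype(np.int32))
            cv2.fillConvexPoly(im,h,1,shift=4); im=im>0; t+=1-(im&m).sum()/(im|m).sum()
        return t/len(Ms)
    r=min((minimize(cost,[p0[0],p0[1],y],method='Nelder-Mead',options=dict(initial_simplex=np.array([p0[0],p0[1],y])+np.array([[0,0,0],[.006,0,0],[0,.006,0],[0,0,.1]]))) for y in(-.1,.1)),key=lambda r:r.fun)
    return r.x,r.fun
E
python3 - <<'E'
from h import *
np.set_printoptions(precision=4,suppress=True)
p0=dict(canister=(.5735,-.0255,.008),glass_jar=(.641,.0385,.008),pepper_mill=(.63,-.094,.008),salt_pot=(.637,-.028,.008),storage_tray=(.603,-.026,0),worktop_saver=(.512,-.312,0),breakfast_tray=(.525,.327,0))
F=[grab_frame('scene'),grab_frame('top')]
for n,p in p0.items():
    V=[]
    for f in F:
        c=proj(f,[[p[0],p[1],p[2]+M[n][:,2].max()/2]])[0]
        L=[d for d in spotter.trace(n,f) if np.hypot(*(np.argwhere(d['mask']).mean(0)[::-1]-c))<14]
        if L: V.append((f,np.array(L[0]['mask'])))
    for v in ([[x] for x in V]+[V] if V else []):
        x,e=fit(n,v,p[:2],p[2]); print(n,len(v),x,round(e,3))
for i in range(3):
  f=grab_frame('top')
  print([(n,np.round(min((d['location'] for d in spotter.pinpoint(n,f)),key=lambda l:np.hypot(l[0]-p[0],l[1]-p[1]),default=[0]),4)) for n,p in p0.items()])
E
```

```text
canister 1 [ 0.5695 -0.024   0.1708] 0.142
canister 1 [ 0.5706 -0.0237  0.1264] 0.055
canister 2 [ 0.5702 -0.0236 -0.0902] 0.1
glass_jar 1 [ 0.6397  0.0411 -0.0538] 0.092
glass_jar 1 [ 0.6431  0.0399 -0.1199] 0.052
glass_jar 2 [ 0.6429  0.0401 -0.1066] 0.079
pepper_mill 1 [ 0.6276 -0.0976  0.0349] 0.064
pepper_mill 1 [ 0.6307 -0.0985  0.1497] 0.056
pepper_mill 2 [ 0.6295 -0.0976 -0.0505] 0.077
salt_pot 1 [ 0.6367 -0.0276  0.1442] 0.104
salt_pot 1 [ 0.6367 -0.0276  0.1442] 0.104
storage_tray 1 [ 0.6023 -0.0249 -0.0942] 0.44
storage_tray 1 [ 0.6031 -0.0264 -0.0843] 0.368
storage_tray 2 [ 0.6029 -0.0256 -0.0912] 0.405
worktop_saver 1 [ 0.5106 -0.3126  0.1582] 0.029
worktop_saver 1 [ 0.5122 -0.3131  0.1445] 0.02
worktop_saver 2 [ 0.5115 -0.3127  0.1489] 0.027
breakfast_tray 1 [ 0.524   0.3279 -0.0856] 0.092
breakfast_tray 1 [ 0.5246  0.3272 -0.0841] 0.09
breakfast_tray 2 [ 0.5244  0.3277 -0.0849] 0.092
[('canister', array([ 0.5706, -0.0249,  0.0114])), ('glass_jar', array([0.6424, 0.0393, 0.0107])), ('pepper_mill', array([ 0.6288, -0.0933,  0.0092])), ('salt_pot', array([ 0.6364, -0.0257
[... 203 characters left out ...]
2, -0.0222,  0.0112])), ('glass_jar', array([0.6386, 0.0402, 0.0095])), ('pepper_mill', array([ 0.6297, -0.0956,  0.0108])), ('salt_pot', array([ 0.638 , -0.0269,  0.0133])), ('storage_tray', array([ 0.6052, -0.0241,  0.0008])), ('worktop_saver', array([ 0.5123, -0.3119, -0.0036])), ('breakfast_tray', array([0.5249, 0.3285, 0.0027]))]
[('canister', array([ 0.5716, -0.0236,  0.0096])), ('glass_jar', array([0.6391, 0.0408, 0.011 ])), ('pepper_mill', array([ 0.6323, -0.0918,  0.0143])), ('salt_pot', array([ 0.6362, -0.026 ,  0.0081])), ('storage_tray', array([ 0.6041, -0.0244,  0.0004])), ('worktop_saver', array([ 0.512 , -0.3105, -0.005 ])), ('breakfast_tray', array([0.5232, 0.3274, 0.0016]))]
```

```bash
cat > go.py <<'E'
import sys; from h import *
s=monitor.read_state(); R=np.array(s['tool_rot']); p=np.array(s['ee_pos']); a=list(map(float,sys.argv[1:]))
print('t',round(s['time'],2),'p',p.round(4),'yaw',round(float(np.degrees(np.arctan2(R[1,0],R[0,0]))),2),'tilt',R[2,:2].round(3),'w',round(s['width'],4),'g',round(s['grip_force'],1),'F',np.round(s['force'],1))
for i in range(0,len(a),3): print(a[i:i+3],'units',(R.T@(np.array(a[i:i+3])-p)/.025).round(2))
E
python3 -m crank '[0,0,0,0,0,1,1,0,0,0,0,0,1,1,0,0,0,0,0,1,1,0,0,0,0,0,1,1,0,0,0,0,0,1,1]' 25
python3 -m crank '[0,0,0,0,0,0.32,1,0,0,0,0,0,0,1,0,0,0,0,0,0,1]'
python3 go.py .5705 -.0235 .2
```

```text
time: 3.42
ee_pos: [0.2812, -0.5582, 0.1985]
tool_rot: [[0.998, -0.062, 0.0], [-0.062, -0.998, -0.0], [0.0, 0.0, -1.0]]
force: [-0.3, 0.1, 0.5]
width: 0.0877
grip_force: 0.0
time: 3.67
ee_pos: [0.2814, -0.5581, 0.1984]
tool_rot: [[0.996, -0.088, -0.0], [-0.088, -0.996, -0.0], [-0.0, 0.0, -1.0]]
force: [-0.5, 0.2, -0.3]
width: 0.0877
grip_force: 0.0
t 3.67 p [ 0.2814 -0.5581  0.1984] yaw -5.07 tilt [-0.  0.] w 0.0877 g 0.0 F [-0.5  0.2 -0.3]
[0.5705, -0.0235, 0.2] units [  9.63 -22.32  -0.06]
```

```bash

python3 -m crank '[0.4,-0.9,0,0,0,0,1,0.4,-1,0,0,0,0,1,0.4,-1,0,0,0,0,1,0.4,-1,0,0,0,0,1,0.4,-1,0,0,0,0,1]' >/dev/null
python3 -m crank '[0.4,-1,0,0,0,0,1,0.4,-1,0,0,0,0,1,0.4,-1,0,0,0,0,1,0.4,-1,0,0,0,0,1,0.4,-1,0,0,0,0,1]' >/dev/null
python3 -m crank '[0.4,-1,0,0,0,0,1,0.4,-1,0,0,0,0,1,0.4,-1,0,0,0,0,1,0.4,-1,0,0,0,0,1,0.4,-1,0,0,0,0,1]' >/dev/null
python3 -m crank '[0.4,-1,0,0,0,0,1,0.4,-1,0,0,0,0,1,0.4,-1,0,0,0,0,1,0.4,-1,0,0,0,0,1,0.4,-1,0,0,0,0,1]' >/dev/null
python3 -m crank '[0.4,-0.8,0,0,0,0,1,0.4,-0.7,0,0,0,0,1,0.4,-0.5,0,0,0,0,1,0.3,-0.3,0,0,0,0,1,0,0,0,0,0,0,1]' >/dev/null
python3 -m crank '[0,0,0,0,0,0,1,0,0,0,0,0,0,1]'
python3 go.py .5705 -.0235 .2
python3 - <<'E'
from h import *
f=grab_frame('wrist'); save(f,'w0'); print(f['fovy'],f['cx'],f['cy'])
for n in('canister','glass_jar','pepper_mill','salt_pot'):
    print(n,[(round(d['score'],2),np.round(d['location'],4).tolist()) for d in spotter.pinpoint(n,f)][:3])
E
```

```text
time: 5.92
ee_pos: [0.5673, -0.0283, 0.1983]
tool_rot: [[0.996, -0.091, -0.001], [-0.091, -0.996, -0.001], [-0.001, 0.001, -1.0]]
force: [0.4, -0.3, -1.0]
width: 0.0878
grip_force: 0.0
t 5.92 p [ 0.5673 -0.0283  0.1983] yaw -5.25 tilt [-0.001  0.001] w 0.0878 g 0.0 F [ 0.4 -0.3 -1. ]
[0.5705, -0.0235, 0.2] units [ 0.11 -0.2  -0.07]
65.70646984690485 257.5584209529935 189.98300314394015
canister [(0.6, [0.565, -0.0252, 0.0138])]
glass_jar [(0.55, [0.6371, 0.042, 0.008])]
pepper_mill [(0.82, [0.6309, -0.0993, 0.0107])]
salt_pot [(0.92, [0.6419, -0.0275, 0.0066]), (0.92, [0.5719, 0.1724, 0.0002]), (0.62, [0.7686, -0.0145, 0.0051])]
```

View pics/w0.png

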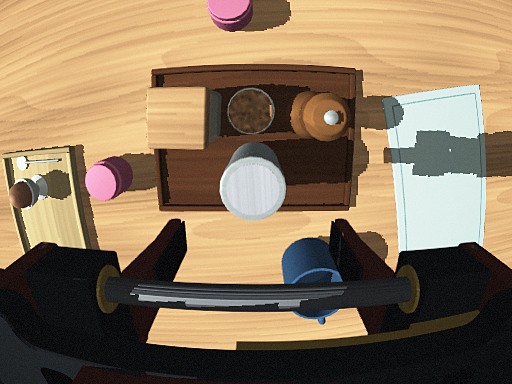

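The wrist view shows the canister lid centred at about (253,187), the jar lid spanning x 148–209 and y 87–149, the mill nut at (332,118) and the salt lid at (250,111). I'll turn these into positions.

```bash
cat >> h.py <<'E'
def ray(f,u,v,z):
    F=192/np.tan(np.radians(f['fovy'])/2); d=np.array([u-f['cx'],v-f['cy']]); r=np.hypot(*d); t=r/F
    R=np.array(f['R']); w=R.T@np.r_[np.sin(t)*d/max(r,1e-9),np.cos(t)]; c=-R.T@f['t']
    return c+w*(z-c[2])/w[2]
E
python3 - <<'E'
from h import *
np.set_printoptions(precision=4,suppress=True)
f=grab_frame('wrist')
for n,u,v,z in[('nut',332,118,.132),('salt',250,110.5,.06),('canL',220,188,.126),('canR',286,188,.126),('canB',253,220,.126),('j1',148,87.5,.12),('j2',209,87.5,.12),('j3',209.5,148,.12),('j4',147.5,149,.12)]: print(n,ray(f,u,v,z))
E
```

```text
nut [ 0.6286 -0.0968  0.132 ]
salt [ 0.6396 -0.0252  0.06  ]
canL [0.5736 0.0069 0.126 ]
canR [ 0.5681 -0.0528  0.126 ]
canB [ 0.5399 -0.02    0.126 ]
j1 [0.6732 0.0643 0.12  ]
j2 [0.6646 0.0074 0.12  ]
j3 [0.6102 0.0129 0.12  ]
j4 [0.6162 0.0726 0.12  ]
```

```bash

python3 -m crank '[0.11,-0.2,0,0,0,0,1,0,0,0,0,0,0,1,0,0,0.8,0,0,0,1,0,0,0.8,0,0,0,1,0,0,0.8,0,0,0,1]' >/dev/null
python3 -m crank '[0,0,0.7,0,0,0,1,0,0,0.5,0,0,0,1,0,0,0.3,0,0,0,1,0,0,0.25,0,0,0,1,0,0,0,0,0,0,1]' >/dev/null
python3 -m crank '[0,0,0,0,0,0,1]' > /dev/null
python3 go.py .5705 -.0232 .094
```

```text
t 7.13 p [ 0.5713 -0.022   0.095 ] yaw -5.17 tilt [ 0. -0.] w 0.0879 g 0.0 F [-0.1  0.7  0.3]
[0.5705, -0.0232, 0.094] units [-0.03  0.05  0.04]
```

```bash

python3 -m crank '[0,0.05,0.04,0,0,0,0.6,0,0,0,0,0,0,0.5,0,0,0,0,0,0,0.4,0,0,0,0,0,0,0.2,0,0,0,0,0,0,-1]' 25 >/dev/null
python3 -m crank '[0,0,0,0,0,0,-1,0,0,0,0,0,0,-1,0,0,0,0,0,0,-1]' >/dev/null
python3 go.py
python3 -m crank '[0,0,-0.2,0,0,0,-1,0,0,-0.5,0,0,0,-1,0,0,-0.8,0,0,0,-1,0,0,-0.9,0,0,0,-1,0,0,-0.9,0,0,0,-1]' >/dev/null
python3 -m crank '[0,0,-0.9,0,0,0,-1,0,0,-0.8,0,0,0,-1,0,0,-0.5,0,0,0,-1,0,0,-0.3,0,0,0,-1,0,0,0,0,0,0,-1]' >/dev/null
python3 go.py .418 -.327 .24
```

```text
t 7.8 p [ 0.5712 -0.0235  0.0941] yaw -5.18 tilt [0.001 0.   ] w 0.0614 g 25.0 F [-0.8 -1.3  4.3]
t 8.63 p [ 0.5712 -0.0231  0.2398] yaw -5.16 tilt [ 0.001 -0.   ] w 0.0613 g 25.0 F [ 1.1 -0.8 -4.7]
[0.418, -0.327, 0.24] units [-5.01 12.66 -0.02]
```

```bash

python3 -m crank '[-0.12,0.3,0,0,0,0,-1,-0.24,0.6,0,0,0,0,-1,-0.36,0.9,0,0,0,0,-1,-0.4,1,0,0,0,0,-1,-0.4,1,0,0,0,0,-1]' >/dev/null
python3 -m crank '[-0.4,1,0,0,0,0,-1,-0.4,1,0,0,0,0,-1,-0.4,1,0,0,0,0,-1,-0.4,1,0,0,0,0,-1,-0.4,1,0,0,0,0,-1]' >/dev/null
python3 -m crank '[-0.4,1,0,0,0,0,-1,-0.4,1,0,0,0,0,-1,-0.32,0.8,0,0,0,0,-1,-0.24,0.6,0,0,0,0,-1,-0.12,0.46,0,0,0,0,-1]' >/dev/null
python3 -m crank '[0,0,0.3,0,0,0,-1,0,0,0.7,0,0,0,-1,0,0,0.9,0,0,0,-1,0,0,0.9,0,0,0,-1,0,0,0.9,0,0,0,-1]' >/dev/null
python3 -m crank '[0,0,0.7,0,0,0,-1,0,0,0.5,0,0,0,-1,0,0,0.3,0,0,0,-1,0,0,0.2,0,0,0,-1,0,0,0,0,0,0,-1]' >/dev/null
python3 -m crank '[0,0,0,0,0,0,-1]' >/dev/null
python3 go.py .418 -.327 .0915
```

```text
t 10.8 p [ 0.4183 -0.327   0.1039] yaw -5.15 tilt [ 0. -0.] w 0.0614 g 25.0 F [ 0.3 -0.4 -3.3]
[0.418, -0.327, 0.0915] units [-0.01  0.    0.49]
```

```bash

python3 -m crank '[0,0,0.2,0,0,0,-1,0,0,0.2,0,0,0,-1,0,0,0.1,0,0,0,-1,0,0,0,0,0,0,-1,0,0,0,0,0,0,-1]' >/dev/null
python3 go.py
python3 -m crank '[0,0,0,0,0,0,0.5,0,0,0,0,0,0,0.7,0,0,0,0,0,0,1,0,0,0,0,0,0,1,0,0,0,0,0,0,1]' >/dev/null
python3 go.py
python3 -m crank '[0,0,-0.5,0,0,0,1,0,0,-1,0,0,0,1,0,0,-1,0,0,0,1,0,0,-1,0,0,0,1,0,0,-0.6,0,0,0,1]' >/dev/null
python3 -m crank '[0,0,0,0,0,0,1]' >/dev/null
python3 go.py .629 -.0965 .195
```

```text
t 11.22 p [ 0.4178 -0.3273  0.0912] yaw -5.18 tilt [-0. -0.] w 0.0613 g 25.0 F [-0.   0.5 -4.7]
t 11.63 p [ 0.4181 -0.3274  0.0914] yaw -5.18 tilt [0. 0.] w 0.0869 g 0.0 F [-0.3  0.2  0.3]
t 12.13 p [ 0.4196 -0.3285  0.1973] yaw -5.18 tilt [0.005 0.003] w 0.0877 g 0.0 F [ 0.4 -0.9 -0.2]
[0.629, -0.0965, 0.195] units [  7.5  -10.     0.11]
```

```bash

python3 -m crank '[0.3,-0.4,0,0,0,0,1,0.6,-0.8,0,0,0,0,1,0.75,-1,0,0,0,0,1,0.75,-1,0,0,0,0,1,0.75,-1,0,0,0,0,1]' >/dev/null
python3 -m crank '[0.75,-1,0,0,0,0,1,0.75,-1,0,0,0,0,1,0.75,-1,0,0,0,0,1,0.75,-1,0,0,0,0,1,0.6,-0.8,0,0,0,0,1]' >/dev/null
python3 -m crank '[0.4,-0.5,0,0,0,0,1,0.3,-0.4,0,0,0,0,1,0.05,-0.1,0,0,0,0,1,0,0,0,0,0,0,1,0,0,0,0,0,0,1]' >/dev/null
python3 go.py .629 -.0965 .083
python3 - <<'E'
from h import *
f=grab_frame('wrist'); save(f,'w1')
for n in('glass_jar','pepper_mill','salt_pot'):
    print(n,[(round(d['score'],2),np.round(d['location'],4).tolist()) for d in spotter.pinpoint(n,f)][:3])
E
```

```text
t 13.38 p [ 0.6264 -0.0968  0.1935] yaw -5.27 tilt [-0.001  0.001] w 0.088 g 0.0 F [-0.4  0.8  0.3]
[0.629, -0.0965, 0.083] units [ 0.11 -0.03  4.42]
glass_jar [(0.96, [0.6408, 0.0386, 0.0068]), (0.17, [0.5748, 0.3237, 0.0061])]
pepper_mill [(0.61, [0.6306, -0.1038, 0.0072]), (0.31, [0.5107, -0.3086, 0.0011])]
salt_pot [(0.88, [0.64, -0.028, 0.006]), (0.82, [0.7679, -0.0138, 0.0028]), (0.78, [0.5757, 0.1715, 0.0006])]
```

View pics/w1.png

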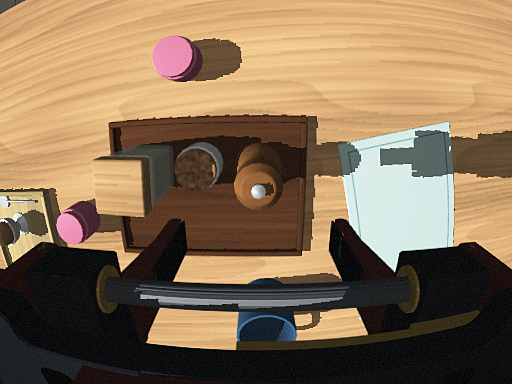

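The mill nut shows at about (258,191) and its head spans u 235–282; the salt lid is at (199,168).

```bash
python3 - <<'E'
from h import *
f=grab_frame('wrist')
for n,u,v,z in[('nut',258.5,191,.132),('headL',234.5,191,.115),('headR',282.5,191,.115),('headB',258.5,210,.115),('salt',199,168,.06)]: print(n,ray(f,u,v,z).round(4))
E
python3 go.py .629 -.0965 .083
```

```text
nut [ 0.6297 -0.097   0.132 ]
headL [ 0.6269 -0.0743  0.115 ]
headR [ 0.6228 -0.1188  0.115 ]
headB [ 0.6062 -0.0949  0.115 ]
salt [ 0.6416 -0.0317  0.06  ]
t 13.63 p [ 0.6268 -0.0963  0.194 ] yaw -5.26 tilt [0. 0.] w 0.0877 g 0.0 F [0.2 0.7 0.2]
[0.629, -0.0965, 0.083] units [ 0.09 -0.    4.44]
```

```bash

python3 -m crank '[0.1,0,0.3,0,0,0,1,0,0,0.7,0,0,0,1,0,0,0.9,0,0,0,1,0,0,0.9,0,0,0,1,0,0,0.7,0,0,0,1]' >/dev/null
python3 -m crank '[0,0,0.5,0,0,0,1,0,0,0.3,0,0,0,1,0,0,0.12,0,0,0,1,0,0,0,0,0,0,1,0,0,0,0,0,0,1]' >/dev/null
python3 go.py .629 -.0967 .083
python3 -m crank '[0,0,0,0,0,0,0.4,0,0,0,0,0,0,0.2,0,0,0,0,0,0,0.1,0,0,0,0,0,0,0,0,0,0,0,0,0,-1]' 25 >/dev/null
python3 -m crank '[0,0,0,0,0,0,-1,0,0,0,0,0,0,-1,0,0,0,0,0,0,-1]' >/dev/null
python3 go.py
python3 -m crank '[0,0,-0.2,0,0,0,-1,0,0,-0.5,0,0,0,-1,0,0,-0.8,0,0,0,-1,0,0,-0.9,0,0,0,-1,0,0,-0.9,0,0,0,-1]' >/dev/null
python3 -m crank '[0,0,-0.9,0,0,0,-1,0,0,-0.8,0,0,0,-1,0,0,-0.5,0,0,0,-1,0,0,-0.3,0,0,0,-1,0,0,0,0,0,0,-1]' >/dev/null
python3 go.py .606 -.298 .23
```

```text
t 14.47 p [ 0.6303 -0.0955  0.084 ] yaw -5.18 tilt [0.001 0.   ] w 0.0873 g 0.0 F [-0.3  0.9  0.8]
[0.629, -0.0967, 0.083] units [-0.05  0.05  0.04]
t 15.13 p [ 0.6297 -0.0958  0.0833] yaw -5.19 tilt [0. 0.] w 0.0444 g 25.0 F [-0.  -0.7  1.7]
t 15.97 p [ 0.6304 -0.0953  0.2306] yaw -5.17 tilt [ 0.003 -0.   ] w 0.0444 g 25.0 F [ 0.1  1.  -1.8]
[0.606, -0.298, 0.23] units [-0.24  8.16  0.02]
```

```bash

python3 -m crank '[0,0.3,0,0,0,0,-1,0,0.6,0,0,0,0,-1,0,0.9,0,0,0,0,-1,-0.1,1,0,0,0,0,-1,-0.1,1,0,0,0,0,-1]' >/dev/null
python3 -m crank '[-0.04,1,0,0,0,0,-1,0,1,0,0,0,0,-1,0,0.9,0,0,0,0,-1,0,0.7,0,0,0,0,-1,0,0.5,0,0,0,0,-1]' >/dev/null
python3 -m crank '[0,0.26,0.3,0,0,0,-1,0,0,0.7,0,0,0,-1,0,0,0.9,0,0,0,-1,0,0,0.9,0,0,0,-1,0,0,0.9,0,0,0,-1]' >/dev/null
python3 -m crank '[0,0,0.7,0,0,0,-1,0,0,0.5,0,0,0,-1,0,0,0.3,0,0,0,-1,0,0,0.2,0,0,0,-1,0,0,0,0,0,0,-1]' >/dev/null
python3 -m crank '[0,0,0,0,0,0,-1]' >/dev/null
python3 go.py .606 -.298 .0805
```

```text
t 17.72 p [ 0.6058 -0.2981  0.0938] yaw -5.16 tilt [0.001 0.   ] w 0.0446 g 25.0 F [-0.5 -0.3 -2.2]
[0.606, -0.298, 0.0805] units [ 0.01 -0.    0.53]
```

```bash

python3 -m crank '[0,0,0.2,0,0,0,-1,0,0,0.2,0,0,0,-1,0,0,0.13,0,0,0,-1,0,0,0,0,0,0,-1,0,0,0,0,0,0,-1]' >/dev/null
python3 go.py
python3 -m crank '[0,0,0,0,0,0,0.2,0,0,0,0,0,0,0.6,0,0,0,0,0,0,1,0,0,0,0,0,0,1,0,0,0,0,0,0,1]' >/dev/null
python3 go.py
python3 -m crank '[0,0,-0.5,0,0,0,1,0,0,-1,0,0,0,1,0,0,-1,0,0,0,1,0,0,-1,0,0,0,1,0,0,-1,0,0,0.18,1]' >/dev/null
python3 -m crank '[0,0,-0.2,0,0,0,1,0,0,0,0,0,0,1]' >/dev/null
python3 go.py .641 .0395 .2
```

```text
t 18.13 p [ 0.6054 -0.2985  0.0802] yaw -5.19 tilt [0.    0.001] w 0.0447 g 25.0 F [ 0.4 -0.9 -0.9]
t 18.55 p [ 0.6054 -0.2979  0.0801] yaw -5.17 tilt [ 0. -0.] w 0.0744 g 0.0 F [0.4 0.4 0.1]
t 19.13 p [ 0.6066 -0.2986  0.2008] yaw -6.25 tilt [0.005 0.002] w 0.0879 g 0.0 F [-0.3  0.6 -0.2]
[0.641, 0.0395, 0.2] units [-1.000e-01 -1.359e+01  1.000e-02]
```

```bash

python3 -m crank '[0,-0.5,0,0,0,0,1,0,-1,0,0,0,0,1,0,-1,0,0,0,0,1,0,-1,0,0,0,0,1,0,-1,0,0,0,0,1]' >/dev/null
python3 -m crank '[-0.1,-1,0,0,0,0,1,0,-1,0,0,0,0,1,0,-1,0,0,0,0,1,0,-1,0,0,0,0,1,0,-1,0,0,0,0,1]' >/dev/null
python3 -m crank '[0,-1,0,0,0,0,1,0,-1,0,0,0,0,1,0,-0.9,0,0,0,0,1,0,-0.7,0,0,0,0,1,0,-0.4,0,0,0,0,1]' >/dev/null
python3 -m crank '[0,-0.1,0,0,0,0,1,0,0,0,0,0,0,1,0,0,0,0,0,0,1]' >/dev/null
python3 go.py .641 .0395 .09
python3 - <<'E'
from h import *
f=grab_frame('wrist'); save(f,'w2'); g=f['color'][100:250,150:350]
cv2.imwrite('pics/w2c.png',cv2.resize(g[...,::-1],None,fx=4,fy=4,interpolation=cv2.INTER_CUBIC))
for n in('glass_jar','salt_pot'):
    print(n,[(round(d['score'],2),np.round(d['location'],4).tolist()) for d in spotter.pinpoint(n,f)][:3])
E
```

```text
t 20.63 p [0.6395 0.0389 0.1968] yaw -6.31 tilt [-0.001  0.001] w 0.0879 g 0.0 F [ 0.4  0.5 -1.1]
[0.641, 0.0395, 0.09] units [ 0.06 -0.04  4.27]
glass_jar [(0.64, [0.6423, 0.04, 0.0048])]
salt_pot [(0.87, [0.6397, -0.0274, 0.0088]), (0.63, [0.5752, 0.1726, 0.0028]), (0.32, [0.6388, 0.0402, 0.0066])]
```

View pics/w2c.png

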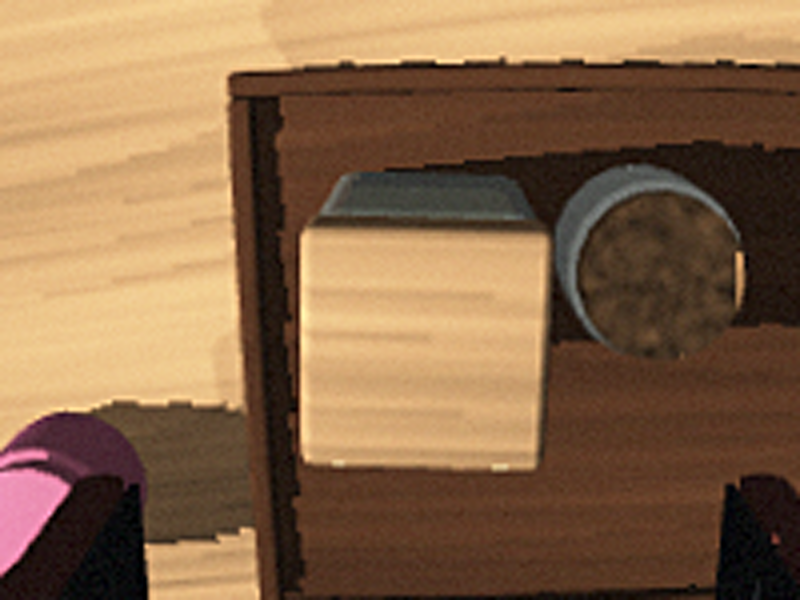

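The crop shows the jar lid from (302,222) to (538,468), turned slightly clockwise against the image.

```bash
python3 - <<'E'
from h import *
f=grab_frame('wrist'); C=[ray(f,150+(u-1.5)/4,100+(v-1.5)/4,.12)[:2] for u,v in[(300,223),(549,228),(538,469),(302,464)]]
C=np.array(C); print(C.round(4),C.mean(0).round(4))
e=lambda d:np.degrees(np.arctan2(d[1],d[0])).round(2)
print(e(C[0]-C[3]),e(C[1]-C[2]),e(C[0]-C[1])-90,e(C[3]-C[2])-90)
print('salt',ray(f,150+659/4,100+273/4,.06).round(4))
E
```

```text
[[0.6749 0.0651]
 [0.6676 0.0096]
 [0.6102 0.0171]
 [0.6176 0.0728]] [0.6426 0.0411]
-7.57 -7.44 -7.540000000000006 -7.609999999999999
salt [ 0.6406 -0.0256  0.06  ]
```

```bash

python3 -m crank '[0.11,-0.09,0,0,0,0.2,1,0,0,0.5,0,0,0,1,0,0,0.9,0,0,0,1,0,0,0.9,0,0,0,1,0,0,0.7,0,0,0,1]' >/dev/null
python3 -m crank '[0,0,0.5,0,0,0,1,0,0,0.3,0,0,0,1,0,0,0.2,0,0,0,1,0,0,0.2,0,0,0,1,0,0,0,0,0,0,1]' >/dev/null
python3 -m crank '[0,0,0,0,0,0,1,0,0,0,0,0,0,1]' >/dev/null
python3 go.py .6425 .0408 .09
```

```text
t 21.83 p [0.6434 0.0422 0.0933] yaw -7.46 tilt [ 0.001 -0.   ] w 0.0878 g 0.0 F [ 0.7 -0.  -0.5]
[0.6425, 0.0408, 0.09] units [-0.03  0.06  0.13]
```

```bash

python3 -m crank '[0,0.05,0.13,0,0,0,0.6,0,0,0,0,0,0,0.5,0,0,0,0,0,0,0.4,0,0,0,0,0,0,0.2,0,0,0,0,0,0,-1]' 30 >/dev/null
python3 -m crank '[0,0,0,0,0,0,-1,0,0,0,0,0,0,-1,0,0,0,0,0,0,-1]' >/dev/null
python3 go.py
python3 -m crank '[0,0,-0.2,0,0,0,-1,0,0,-0.5,0,0,0,-1,0,0,-0.8,0,0,0,-1,0,0,-0.9,0,0,0,-1,0,0,-0.9,0,0,0,-1]' >/dev/null
python3 -m crank '[0,0,-0.9,0,0,0,-1,0,0,-0.8,0,0,0,-1,0,0,-0.5,0,0,0,-1,0,0,-0.3,0,0,0,-1,0,0,0,0,0,0,-1]' >/dev/null
python3 go.py .512 -.3127 .24
```

```text
t 22.5 p [0.6427 0.0408 0.0893] yaw -7.46 tilt [0. 0.] w 0.0574 g 30.0 F [-0.7 -0.5  0.9]
t 23.33 p [0.6433 0.0411 0.236 ] yaw -7.45 tilt [ 0.003 -0.001] w 0.0573 g 30.0 F [ 0.5 -0.  -4.4]
[0.512, -0.3127, 0.24] units [-3.37 14.71 -0.18]
```

```bash

python3 -m crank '[-0.07,0.3,0,0,0,0,-1,-0.14,0.6,0,0,0,0,-1,-0.2,0.9,0,0,0,0,-1,-0.23,1,0,0,0,0,-1,-0.23,1,0,0,0,0,-1]' >/dev/null
python3 -m crank '[-0.23,1,0,0,0,0,-1,-0.23,1,0,0,0,0,-1,-0.23,1,0,0,0,0,-1,-0.23,1,0,0,0,0,-1,-0.23,1,0,0,0,0,-1]' >/dev/null
python3 -m crank '[-0.23,1,0,0,0,0,-1,-0.23,1,0,0,0,0,-1,-0.23,1,0,0,0,0,-1,-0.23,1,0,0,0,0,-1,-0.18,0.8,0,0,0,0,-1]' >/dev/null
python3 -m crank '[-0.14,0.6,0,0,0,0,-1,-0.1,0.4,0,0,0,0,-1,-0.01,0.11,0.3,0,0,0,-1,0,0,0.7,0,0,0,-1,0,0,0.9,0,0,0,-1]' >/dev/null
python3 -m crank '[0,0,0.9,0,0,0,-1,0,0,0.9,0,0,0,-1,0,0,0.7,0,0,0,-1,0,0,0.5,0,0,0,-1,0,0,0.3,0,0,0,-1]' >/dev/null
python3 -m crank '[0,0,0.2,0,0,0,-1,0,0,0,0,0,0,-1,0,0,0,0,0,0,-1]' >/dev/null
python3 go.py .512 -.3127 .0868
```

```text
t 25.67 p [ 0.5117 -0.3127  0.0994] yaw -7.43 tilt [ 0. -0.] w 0.0579 g 30.0 F [-0.5 -0.3 -4.2]
[0.512, -0.3127, 0.0868] units [0.01 0.   0.5 ]
```

```bash

python3 -m crank '[0,0,0.2,0,0,0,-1,0,0,0.2,0,0,0,-1,0,0,0.1,0,0,0,-1,0,0,0,0,0,0,-1,0,0,0,0,0,0,-1]' >/dev/null
python3 go.py
python3 -m crank '[0,0,0,0,0,0,0.4,0,0,0,0,0,0,0.6,0,0,0,0,0,0,1,0,0,0,0,0,0,1,0,0,0,0,0,0,1]' >/dev/null
python3 -m crank '[0,0,-0.5,0,0,0,1,0,0,-1,0,0,0,1,0,0,-1,0,0,0,1,0,0,-1,0,0,0,1,0,0,-1,0,0,0,1]' >/dev/null
python3 -m crank '[0,0,0,0,0,-0.2,1,0,0,0,0,0,-0.15,1]' >/dev/null
python3 go.py .638 -.0275 .2
```

```text
t 26.08 p [ 0.5114 -0.3129  0.0867] yaw -7.46 tilt [-0.  0.] w 0.058 g 30.0 F [ 0.7  1.1 -2.5]
t 27.08 p [ 0.5122 -0.3133  0.2008] yaw -5.27 tilt [0.003 0.001] w 0.0876 g 0.0 F [-0.1  0.3 -0.6]
[0.638, -0.0275, 0.2] units [  3.96 -11.84   0.03]
```

```bash

python3 -m crank '[0.17,-0.5,0,0,0,0,1,0.33,-1,0,0,0,0,1,0.33,-1,0,0,0,0,1,0.33,-1,0,0,0,0,1,0.33,-1,0,0,0,0,1]' >/dev/null
python3 -m crank '[0.33,-1,0,0,0,0,1,0.33,-1,0,0,0,0,1,0.33,-1,0,0,0,0,1,0.33,-1,0,0,0,0,1,0.33,-1,0,0,0,0,1]' >/dev/null
python3 -m crank '[0.33,-1,0,0,0,0,1,0.27,-0.7,0,0,0,0,1,0.2,-0.5,0,0,0,0,1,0.05,-0.2,0.5,0,0,0,1,0,0,0.7,0,0,0,1]' >/dev/null
python3 -m crank '[0,0,0.7,0,0,0,1,0,0,0.1,0,0,0,1,0,0,0,0,0,0,1,0,0,0,0,0,0,1]' >/dev/null
python3 go.py .638 -.0275 .02
python3 - <<'E'
from h import *
f=grab_frame('wrist'); save(f,'w3'); 
for n in('salt_pot',):
    print(n,[(round(d['score'],2),np.round(d['location'],4).tolist()) for d in spotter.pinpoint(n,f)][:3])
E
```

```text
t 28.67 p [ 0.6383 -0.0266  0.149 ] yaw -5.41 tilt [-0.001  0.   ] w 0.0879 g 0.0 F [ 0.7 -0.1  0.2]
[0.638, -0.0275, 0.02] units [-0.    0.03  5.16]
salt_pot [(0.94, [0.5728, 0.1725, 0.0018]), (0.89, [0.6424, -0.027, 0.0056]), (0.66, [0.7725, -0.0156, 0.0032])]
```

View pics/w3.png

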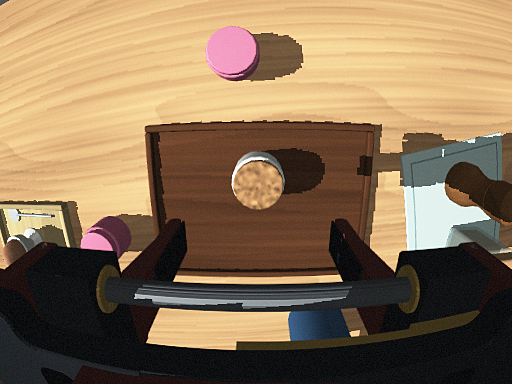

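The salt pot's lid is centred at (258.5,184), between the fingers, with its neighbours gone.

```bash
python3 - <<'E'
from h import *
f=grab_frame('wrist'); print(ray(f,258.2,184,.06).round(4),ray(f,232.5,184,.06).round(4),ray(f,284,184,.06).round(4))
E
python3 -m crank '[0,0,0.5,0,0,0,1,0,0,0.8,0,0,0,1,0,0,0.8,0,0,0,1,0,0,0.8,0,0,0,1,0,0,0.5,0,0,0,1]' >/dev/null
python3 -m crank '[0,0,0.2,0,0,0,1,0,0,0,0,0,0,1,0,0,0,0,0,0,1]' >/dev/null
python3 go.py .639 -.0275 .02
```

```text
[ 0.6411 -0.0264  0.06  ] [ 0.6434 -0.0017  0.06  ] [ 0.6388 -0.0512  0.06  ]
t 29.48 p [ 0.6389 -0.0259  0.0596] yaw -5.35 tilt [ 0.001 -0.   ] w 0.0881 g 0.0 F [ 0.4 -0.   0.4]
[0.639, -0.0275, 0.02] units [0.01 0.06 1.59]
```

```bash

python3 -m crank '[0.02,0.03,0.5,0,0,0,1,0,0,0.5,0,0,0,1,0,0,0.3,0,0,0,1,0,0,0.2,0,0,0,1,0,0,0,0,0,0,1]' >/dev/null
python3 -m crank '[0,0,0,0,0,0,0.5,0,0,0,0,0,0,0.4,0,0,0,0,0,0,0.3,0,0,0,0,0,0,0.1,0,0,0,0,0,0,-1]' 25 >/dev/null
python3 -m crank '[0,0,0,0,0,0,-1,0,0,0,0,0,0,-1,0,0,0,0,0,0,-1]' >/dev/null
python3 go.py
python3 -m crank '[0,0,-0.2,0,0,0,-1,0,0,-0.5,0,0,0,-1,0,0,-0.8,0,0,0,-1,0,0,-0.9,0,0,0,-1,0,0,-0.9,0,0,0,-1]' >/dev/null
python3 -m crank '[0,0,-0.8,0,0,0,-1,0,0,-0.5,0,0,0,-1,0,0,-0.3,0,0,0,-1,0,0,0,0,0,0,-1]' >/dev/null
python3 go.py .4746 .3319 .145
```

```text
t 30.57 p [ 0.6391 -0.0269  0.022 ] yaw -5.36 tilt [0. 0.] w 0.0519 g 25.0 F [0.2 0.1 2.1]
t 31.32 p [ 0.6397 -0.0267  0.1461] yaw -5.36 tilt [ 0.003 -0.   ] w 0.0508 g 25.0 F [ 0.7  0.5 -2.5]
[0.4746, 0.3319, 0.145] units [ -7.92 -13.66   0.03]
```

```bash
python3 - <<'E'
from h import *
f=grab_frame('wrist'); save(f,'w4')
f=grab_frame('scene'); g=f['color'][120:270,150:350]
cv2.imwrite('pics/s4c.png',cv2.resize(g[...,::-1],None,fx=4,fy=4,interpolation=cv2.INTER_CUBIC))
E
python3 go.py
```

```text
t 31.42 p [ 0.6384 -0.0267  0.1435] yaw -5.35 tilt [-0.001  0.   ] w 0.052 g 25.0 F [ 0.2 -0.6 -2.6]
```

View pics/w4.png

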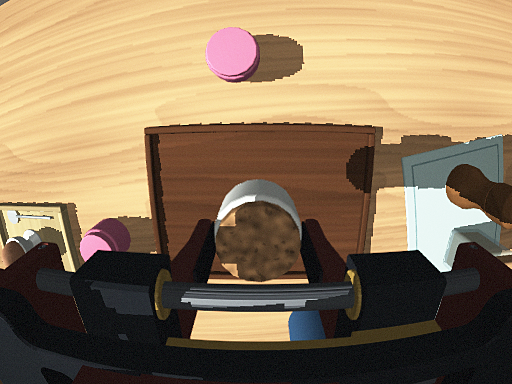

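View pics/s4c.png

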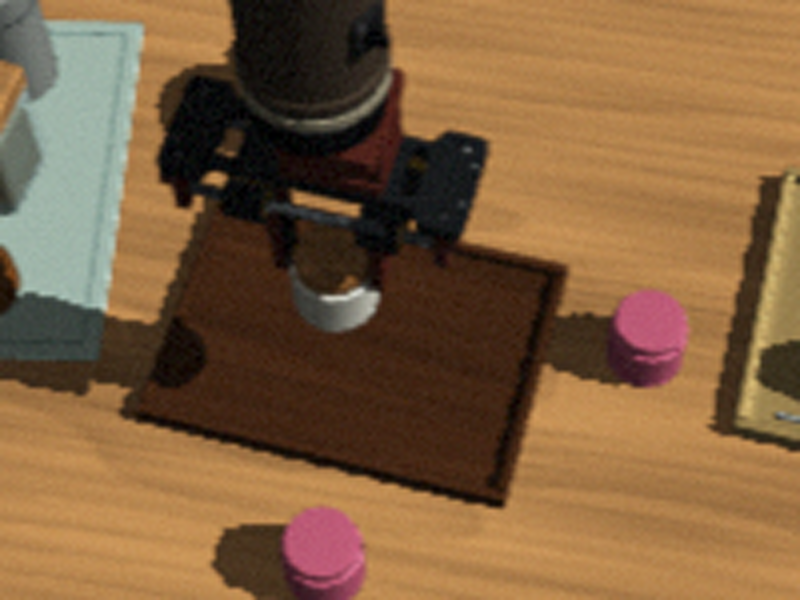

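Pot is held upright between the pads, clear of everything. Carry on to the breakfast tray.

```bash

python3 -m crank '[-0.17,-0.3,0,0,0,0,-1,-0.35,-0.6,0,0,0,0,-1,-0.5,-0.9,0,0,0,0,-1,-0.58,-1,0,0,0,0,-1,-0.58,-1,0,0,0,0,-1]' >/dev/null
python3 -m crank '[-0.58,-1,0,0,0,0,-1,-0.58,-1,0,0,0,0,-1,-0.58,-1,0,0,0,0,-1,-0.58,-1,0,0,0,0,-1,-0.58,-1,0,0,0,0,-1]' >/dev/null
python3 -m crank '[-0.58,-1,0,0,0,0,-1,-0.58,-1,0,0,0,0,-1,-0.5,-0.9,0,0,0,0,-1,-0.4,-0.7,0,0,0,0,-1,-0.3,-0.5,0,0,0,0,-1]' >/dev/null
python3 -m crank '[-0.2,-0.4,0,0,0,0,-1,-0.06,-0.3,0,0,0,0,-1,0,0,0.5,0,0,0,-1,0,0,0.8,0,0,0,-1,0,0,0.8,0,0,0,-1]' >/dev/null
python3 -m crank '[0,0,0.8,0,0,0,-1,0,0,0.6,0,0,0,-1,0,0,0.4,0,0,0,-1,0,0,0.2,0,0,0,-1,0,0,0.1,0,0,0,-1]' >/dev/null
python3 -m crank '[0,0,0,0,0,0,-1,0,0,0,0,0,0,-1]' >/dev/null
python3 go.py .4746 .3319 .0203
```

```text
t 33.67 p [0.4795 0.33   0.0399] yaw -5.37 tilt [ 0.001 -0.001] w 0.0517 g 25.0 F [ 0.7 -0.5 -2.3]
[0.4746, 0.3319, 0.0203] units [-0.2  -0.06  0.78]
```

```bash

python3 -m crank '[-0.2,-0.06,0,0,0,0,-1,0,0,0.3,0,0,0,-1,0,0,0.2,0,0,0,-1,0,0,0.18,0,0,0,-1,0,0,0.1,0,0,0,-1]' >/dev/null
python3 -m crank '[0,0,0,0,0,0,-1,0,0,0,0,0,0,-1,0,0,0,0,0,0,-1]' >/dev/null
python3 go.py
python3 -m crank '[0,0,0,0,0,0,0.3,0,0,0,0,0,0,0.5,0,0,0,0,0,0,0.9,0,0,0,0,0,0,1,0,0,0,0,0,0,1]' >/dev/null
python3 -m crank '[0,0,0,0,0,0,1,0,0,-0.5,0,0,0,1,0,0,-1,0,0,0,1,0,0,-1,0,0,0,1,0,0,-1,0,0,0,1]' >/dev/null
python3 -m crank '[0,0,-1,0,0,0,1,0,0,-1,0,0,0,1,0,0,-1,0,0,0,1,0,0,-0.7,0,0,0,1,0,0,0,0,0,0.35,1]' >/dev/null
python3 -m crank '[0,0,0,0,0,0,1]' >/dev/null
python3 go.py .5114 -.3129 .2
python3 - <<'E'
from h import *
f=grab_frame('scene'); save(f,'s5')
for n in('salt_pot','egg_cup'):
    print(n,[(round(d['score'],2),np.round(d['location'],4).tolist()) for d in spotter.pinpoint(n,f)][:3])
E
```

```text
t 34.33 p [0.474  0.3314 0.0197] yaw -5.36 tilt [-0.     0.001] w 0.0517 g 25.0 F [-2.  -2.9  4.7]
t 35.67 p [0.4747 0.3322 0.2021] yaw -7.55 tilt [ 0.002 -0.002] w 0.0878 g 0.0 F [-0.4 -0.1 -0.2]
[0.5114, -0.3129, 0.2] units [ 4.85 25.39  0.04]
salt_pot [(0.97, [0.7701, -0.0104, 0.0038]), (0.95, [0.5763, 0.1738, 0.0006]), (0.68, [0.4715, 0.3288, 0.005])]
egg_cup [(0.61, [0.4129, -0.0915, 0.0005]), (0.58, [0.5748, 0.3268, 0.0077])]
```

View pics/s5.png

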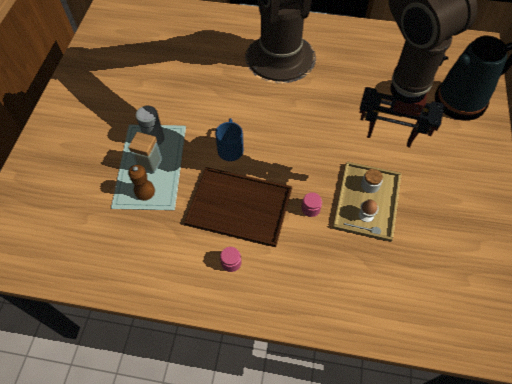

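The salt pot stands in the near half of the breakfast tray at (373,180), and the three others stand on the saver. Next I fetch the jar.

```bash

python3 -m crank '[0.1,0.5,0,0,0,0,1,0.19,1,0,0,0,0,1,0.19,1,0,0,0,0,1,0.19,1,0,0,0,0,1,0.19,1,0,0,0,0,1]' >/dev/null
python3 -m crank '[0.19,1,0,0,0,0,1,0.19,1,0,0,0,0,1,0.19,1,0,0,0,0,1,0.19,1,0,0,0,0,1,0.19,1,0,0,0,0,1]' >/dev/null
python3 -m crank '[0.19,1,0,0,0,0,1,0.19,1,0,0,0,0,1,0.19,1,0,0,0,0,1,0.19,1,0,0,0,0,1,0.19,1,0,0,0,0,1]' >/dev/null
python3 -m crank '[0.19,1,0,0,0,0,1,0.19,1,0,0,0,0,1,0.19,1,0,0,0,0,1,0.19,1,0,0,0,0,1,0.19,1,0,0,0,0,1]' >/dev/null
python3 -m crank '[0.19,1,0,0,0,0,1,0.19,1,0,0,0,0,1,0.19,1,0,0,0,0,1,0.19,1,0,0,0,0,1,0.19,0.8,0,0,0,0,1]' >/dev/null
python3 -m crank '[0.1,0.6,0,0,0,0,1,0.1,0.4,0,0,0,0,1,0,0,0,0,0,0,1,0,0,0,0,0,0,1]' >/dev/null
python3 go.py .5114 -.3129 .0867
```

```text
t 38.23 p [ 0.512  -0.3111  0.1991] yaw -7.49 tilt [-0.001 -0.001] w 0.0881 g 0.0 F [-0.4  0.7 -0.7]
[0.5114, -0.3129, 0.0867] units [-0.01  0.08  4.5 ]
```

```bash

python3 -m crank '[-0.02,0.08,0,0,0,0,1,0,0,0.5,0,0,0,1,0,0,0.9,0,0,0,1,0,0,0.9,0,0,0,1,0,0,0.8,0,0,0,1]' >/dev/null
python3 -m crank '[0,0,0.6,0,0,0,1,0,0,0.4,0,0,0,1,0,0,0.2,0,0,0,1,0,0,0.1,0,0,0,1,0,0,0,0,0,0,1]' >/dev/null
python3 -m crank '[0,0,0,0,0,0,1,0,0,0,0,0,0,1]' >/dev/null
python3 go.py .5114 -.3129 .0867
```

```text
t 39.23 p [ 0.5124 -0.3134  0.0907] yaw -7.45 tilt [0.002 0.001] w 0.0878 g 0.0 F [-0.3 -0.7  0.1]
[0.5114, -0.3129, 0.0867] units [-0.04 -0.01  0.16]
```

```bash

python3 -m crank '[-0.04,0,0.15,0,0,0,0.8,0,0,0,0,0,0,0.6,0,0,0,0,0,0,0.4,0,0,0,0,0,0,0.2,0,0,0,0,0,0,-1]' 30 >/dev/null
python3 -m crank '[0,0,0,0,0,0,-1,0,0,0,0,0,0,-1,0,0,0,0,0,0,-1]' >/dev/null
python3 go.py
python3 -m crank '[0,0,-0.2,0,0,0,-1,0,0,-0.5,0,0,0,-1,0,0,-0.8,0,0,0,-1,0,0,-0.9,0,0,0,-1,0,0,-0.9,0,0,0,-1]' >/dev/null
python3 -m crank '[0,0,-0.9,0,0,0,-1,0,0,-0.8,0,0,0,-1,0,0,-0.5,0,0,0,-1,0,0,-0.3,0,0,0,-1,0,0,0,0,0,0,-1]' >/dev/null
python3 go.py .6427 .0408 .235
```

```text
t 39.9 p [ 0.5109 -0.3131  0.086 ] yaw -7.46 tilt [0. 0.] w 0.0577 g 30.0 F [-0.7 -1.5  0.9]
t 40.73 p [ 0.5112 -0.3132  0.2324] yaw -7.46 tilt [0.002 0.001] w 0.0577 g 30.0 F [ 0.5 -0.2 -3.9]
[0.6427, 0.0408, 0.235] units [  3.38 -14.72  -0.11]
```

```bash

python3 -m crank '[0.07,-0.3,0,0,0,0,-1,0.14,-0.6,0,0,0,0,-1,0.2,-0.9,0,0,0,0,-1,0.23,-1,0,0,0,0,-1,0.23,-1,0,0,0,0,-1]' >/dev/null
python3 -m crank '[0.23,-1,0,0,0,0,-1,0.23,-1,0,0,0,0,-1,0.23,-1,0,0,0,0,-1,0.23,-1,0,0,0,0,-1,0.23,-1,0,0,0,0,-1]' >/dev/null
python3 -m crank '[0.23,-1,0,0,0,0,-1,0.23,-1,0,0,0,0,-1,0.23,-1,0,0,0,0,-1,0.23,-1,0,0,0,0,-1,0.18,-0.8,0,0,0,0,-1]' >/dev/null
python3 -m crank '[0.14,-0.6,0,0,0,0,-1,0.1,-0.4,0,0,0,0,-1,0.02,-0.12,0.3,0,0,0,-1,0,0,0.7,0,0,0,-1,0,0,0.9,0,0,0,-1]' >/dev/null
python3 -m crank '[0,0,0.9,0,0,0,-1,0,0,0.9,0,0,0,-1,0,0,0.7,0,0,0,-1,0,0,0.4,0,0,0,-1,0,0,0.2,0,0,0,-1]' >/dev/null
python3 -m crank '[0,0,0,0,0,0,-1,0,0,0,0,0,0,-1,0,0,0,0,0,0,-1]' >/dev/null
python3 go.py .6425 .0408 .0898
```

```text
t 43.07 p [0.6432 0.0408 0.1072] yaw -7.47 tilt [ 0.002 -0.   ] w 0.0575 g 30.0 F [-0.2 -0.7 -3.2]
[0.6425, 0.0408, 0.0898] units [-0.03  0.    0.7 ]
```

Lower, check, release; then on to the mill.

```bash

python3 -m crank '[-0.03,0,0.3,0,0,0,-1,0,0,0.2,0,0,0,-1,0,0,0.15,0,0,0,-1,0,0,0.07,0,0,0,-1,0,0,0,0,0,0,-1]' >/dev/null
python3 -m crank '[0,0,0,0,0,0,-1,0,0,0,0,0,0,-1]' >/dev/null
python3 go.py .6427 .0408 .0895
python3 -m crank '[0,0,0,0,0,0,0.4,0,0,0,0,0,0,0.6,0,0,0,0,0,0,1,0,0,0,0,0,0,1,0,0,0,0,0,0,1]' >/dev/null
python3 -m crank '[0,0,-0.5,0,0,0,1,0,0,-1,0,0,0,1,0,0,-1,0,0,0,1,0,0,-1,0,0,0,1,0,0,-0.9,0,0,-0.38,1]' >/dev/null
python3 -m crank '[0,0,0,0,0,0,1]' >/dev/null
python3 go.py .6054 -.2981 .2
```

```text
t 43.65 p [0.6418 0.0407 0.089 ] yaw -7.46 tilt [0.001 0.   ] w 0.0577 g 30.0 F [-2.7 -0.   5.3]
[0.6427, 0.0408, 0.0895] units [ 0.04 -0.01 -0.02]
t 44.57 p [0.6443 0.0414 0.2043] yaw -5.06 tilt [ 0.008 -0.002] w 0.0877 g 0.0 F [1.6 0.9 0.5]
[0.6054, -0.2981, 0.2] units [-0.35 13.66  0.14]
```

```bash

python3 -m crank '[0,0.5,0,0,0,0,1,-0.05,1,0,0,0,0,1,-0.05,1,0,0,0,0,1,-0.05,1,0,0,0,0,1,0,1,0,0,0,0,1]' >/dev/null
python3 -m crank '[0,1,0,0,0,0,1,-0.05,1,0,0,0,0,1,-0.05,1,0,0,0,0,1,-0.05,1,0,0,0,0,1,0,1,0,0,0,0,1]' >/dev/null
python3 -m crank '[0,1,0,0,0,0,1,0,1,0,0,0,0,1,0,0.9,0,0,0,0,1,0,0.7,0,0,0,0,1,0,0.5,0,0,0,0,1]' >/dev/null
python3 -m crank '[0,0.06,0.5,0,0,0,1,0,0,0.6,0,0,0,1,0,0,0,0,0,0,1,0,0,0,0,0,0,1,0,0,0,0,0,0,1]' >/dev/null
python3 go.py .6054 -.2981 .0805
```

```text
t 46.23 p [ 0.6036 -0.2973  0.1704] yaw -5.1 tilt [-0.    -0.001] w 0.0878 g 0.0 F [-0.1  0.6  0.6]
[0.6054, -0.2981, 0.0805] units [0.08 0.03 3.6 ]
```

```bash

python3 -m crank '[0.06,0.03,0.4,0,0,0,1,0,0,0.8,0,0,0,1,0,0,0.8,0,0,0,1,0,0,0.7,0,0,0,1,0,0,0.5,0,0,0,1]' >/dev/null
python3 -m crank '[0,0,0.3,0,0,0,1,0,0,0,0,0,0,1,0,0,0,0,0,0,1,0,0,0,0,0,0,1]' >/dev/null
python3 go.py .6054 -.2981 .0805
```

```text
t 46.98 p [ 0.6055 -0.2996  0.0841] yaw -5.17 tilt [0.002 0.001] w 0.0879 g 0.0 F [-0.   0.1  0.2]
[0.6054, -0.2981, 0.0805] units [-0.01 -0.06  0.14]
```

```bash

python3 -m crank '[0,-0.05,0.14,0,0,0,0.7,0,0,0,0,0,0,0.4,0,0,0,0,0,0,0.2,0,0,0,0,0,0,0.1,0,0,0,0,0,0,-1]' 25 >/dev/null
python3 -m crank '[0,0,0,0,0,0,-1,0,0,0,0,0,0,-1,0,0,0,0,0,0,-1]' >/dev/null
python3 go.py
python3 -m crank '[0,0,-0.2,0,0,0,-1,0,0,-0.5,0,0,0,-1,0,0,-0.8,0,0,0,-1,0,0,-0.9,0,0,0,-1,0,0,-0.9,0,0,0,-1]' >/dev/null
python3 -m crank '[0,0,-0.9,0,0,0,-1,0,0,-0.8,0,0,0,-1,0,0,-0.5,0,0,0,-1,0,0,-0.3,0,0,0,-1,0,0,0,0,0,0,-1]' >/dev/null
python3 go.py .6297 -.0958 .23
```

```text
t 47.65 p [ 0.6049 -0.2984  0.0796] yaw -5.19 tilt [0. 0.] w 0.0447 g 25.0 F [ 0.2 -0.3  1. ]
t 48.48 p [ 0.6054 -0.2982  0.2264] yaw -5.17 tilt [0.002 0.001] w 0.0449 g 25.0 F [ 1.   0.2 -2.9]
[0.6297, -0.0958, 0.23] units [ 0.24 -8.15 -0.15]
```

```bash

python3 -m crank '[0,-0.3,0,0,0,0,-1,0,-0.6,0,0,0,0,-1,0,-0.9,0,0,0,0,-1,0.1,-1,0,0,0,0,-1,0.1,-1,0,0,0,0,-1]' >/dev/null
python3 -m crank '[0.04,-1,0,0,0,0,-1,0,-1,0,0,0,0,-1,0,-0.9,0,0,0,0,-1,0,-0.7,0,0,0,0,-1,0,-0.5,0,0,0,0,-1]' >/dev/null
python3 -m crank '[0,-0.25,0.3,0,0,0,-1,0,0,0.7,0,0,0,-1,0,0,0.9,0,0,0,-1,0,0,0.9,0,0,0,-1,0,0,0.9,0,0,0,-1]' >/dev/null
python3 -m crank '[0,0,0.7,0,0,0,-1,0,0,0.5,0,0,0,-1,0,0,0.2,0,0,0,-1,0,0,0,0,0,0,-1,0,0,0,0,0,0,-1]' >/dev/null
python3 -m crank '[0,0,0,0,0,0,-1]' >/dev/null
python3 go.py .6295 -.096 .0833
```

```text
t 50.23 p [ 0.6301 -0.0959  0.0981] yaw -5.18 tilt [0.002 0.   ] w 0.0444 g 25.0 F [ 0.9 -0.2 -2.7]
[0.6295, -0.096, 0.0833] units [-0.02  0.01  0.59]
```

```bash

python3 -m crank '[0,0,0.25,0,0,0,-1,0,0,0.2,0,0,0,-1,0,0,0.13,0,0,0,-1,0,0,0,0,0,0,-1,0,0,0,0,0,0,-1]' >/dev/null
python3 -m crank '[0,0,0,0,0,0,-1]' >/dev/null
python3 go.py .6297 -.0958 .0833
python3 -m crank '[0,0,0,0,0,0,0.2,0,0,0,0,0,0,0.6,0,0,0,0,0,0,1,0,0,0,0,0,0,1,0,0,0,0,0,0,1]' >/dev/null
python3 -m crank '[0,0,0,0,0,0,1,0,0,-0.5,0,0,0,1,0,0,-1,0,0,0,1,0,0,-1,0,0,0,1,0,0,-1,0,0,0,1]' >/dev/null
python3 -m crank '[0,0,-1,0,0,0,1,0,0,0,0,0,0,1]' >/dev/null
python3 go.py .418 -.3274 .2
```

```text
t 50.73 p [ 0.6293 -0.0959  0.0825] yaw -5.18 tilt [0. 0.] w 0.0451 g 25.0 F [ 0.4 -0.2 -1.4]
[0.6297, -0.0958, 0.0833] units [ 0.02 -0.   -0.03]
t 51.73 p [ 0.6321 -0.096   0.2017] yaw -5.18 tilt [ 0.009 -0.   ] w 0.0875 g 0.0 F [1.  0.1 0.5]
[0.418, -0.3274, 0.2] units [-7.69  9.99 -0.  ]
```

```bash

python3 -m crank '[-0.3,0.4,0,0,0,0,1,-0.6,0.8,0,0,0,0,1,-0.77,1,0,0,0,0,1,-0.77,1,0,0,0,0,1,-0.77,1,0,0,0,0,1]' >/dev/null
python3 -m crank '[-0.77,1,0,0,0,0,1,-0.77,1,0,0,0,0,1,-0.77,1,0,0,0,0,1,-0.77,1,0,0,0,0,1,-0.6,0.8,0,0,0,0,1]' >/dev/null
python3 -m crank '[-0.4,0.5,0,0,0,0,1,-0.3,0.4,0,0,0,0,1,-0.05,0.1,0.5,0,0,0,1,0,0,0.6,0,0,0,1,0,0,0,0,0,0,1]' >/dev/null
python3 -m crank '[0,0,0,0,0,0,1,0,0,0,0,0,0,1]' >/dev/null
python3 go.py .418 -.3274 .0914
```

```text
t 53.15 p [ 0.4161 -0.3274  0.1676] yaw -5.18 tilt [-0.001 -0.   ] w 0.0879 g 0.0 F [-0.1 -0.7  0.5]
[0.418, -0.3274, 0.0914] units [ 0.08 -0.01  3.05]
```

```bash

python3 -m crank '[0.07,0,0.4,0,0,0,1,0,0,0.7,0,0,0,1,0,0,0.7,0,0,0,1,0,0,0.6,0,0,0,1,0,0,0.4,0,0,0,1]' >/dev/null
python3 -m crank '[0,0,0.1,0,0,0,1,0,0,0,0,0,0,1,0,0,0,0,0,0,1,0,0,0,0,0,0,1]' >/dev/null
python3 go.py .418 -.3274 .0914
```

```text
t 53.9 p [ 0.4188 -0.3279  0.0958] yaw -5.17 tilt [0.001 0.001] w 0.0878 g 0.0 F [ 0.7 -0.1 -0. ]
[0.418, -0.3274, 0.0914] units [-0.03 -0.02  0.18]
```

```bash

python3 -m crank '[-0.02,0,0.17,0,0,0,0.8,0,0,0,0,0,0,0.6,0,0,0,0,0,0,0.4,0,0,0,0,0,0,0.2,0,0,0,0,0,0,-1]' 25 >/dev/null
python3 -m crank '[0,0,0,0,0,0,-1,0,0,0,0,0,0,-1,0,0,0,0,0,0,-1]' >/dev/null
python3 go.py
python3 -m crank '[0,0,-0.2,0,0,0,-1,0,0,-0.5,0,0,0,-1,0,0,-0.8,0,0,0,-1,0,0,-0.9,0,0,0,-1,0,0,-0.9,0,0,0,-1]' >/dev/null
python3 -m crank '[0,0,-0.9,0,0,0,-1,0,0,-0.8,0,0,0,-1,0,0,-0.5,0,0,0,-1,0,0,-0.3,0,0,0,-1,0,0,0,0,0,0,-1]' >/dev/null
python3 go.py .5712 -.0235 .24
```

```text
t 54.57 p [ 0.4177 -0.3275  0.0908] yaw -5.18 tilt [ 0. -0.] w 0.0612 g 25.0 F [0.2 0.7 1.8]
t 55.4 p [ 0.418  -0.3279  0.2369] yaw -5.18 tilt [0.002 0.001] w 0.0616 g 25.0 F [ 0.3  0.  -3.4]
[0.5712, -0.0235, 0.24] units [  5.   -12.68  -0.13]
```

```bash

python3 -m crank '[0.12,-0.3,0,0,0,0,-1,0.24,-0.6,0,0,0,0,-1,0.36,-0.9,0,0,0,0,-1,0.4,-1,0,0,0,0,-1,0.4,-1,0,0,0,0,-1]' >/dev/null
python3 -m crank '[0.4,-1,0,0,0,0,-1,0.4,-1,0,0,0,0,-1,0.4,-1,0,0,0,0,-1,0.4,-1,0,0,0,0,-1,0.4,-1,0,0,0,0,-1]' >/dev/null
python3 -m crank '[0.4,-1,0,0,0,0,-1,0.4,-1,0,0,0,0,-1,0.32,-0.8,0,0,0,0,-1,0.24,-0.6,0,0,0,0,-1,0.12,-0.46,0,0,0,0,-1]' >/dev/null
python3 -m crank '[0,0,0.3,0,0,0,-1,0,0,0.7,0,0,0,-1,0,0,0.9,0,0,0,-1,0,0,0.9,0,0,0,-1,0,0,0.9,0,0,0,-1]' >/dev/null
python3 -m crank '[0,0,0.7,0,0,0,-1,0,0,0.5,0,0,0,-1,0,0,0.2,0,0,0,-1,0,0,0,0,0,0,-1,0,0,0,0,0,0,-1]' >/dev/null
python3 -m crank '[0,0,0,0,0,0,-1]' >/dev/null
python3 go.py .5712 -.0235 .0941
```

```text
t 57.57 p [ 0.5712 -0.024   0.109 ] yaw -5.2 tilt [0.001 0.   ] w 0.0613 g 25.0 F [-0.2  0.2 -2.9]
[0.5712, -0.0235, 0.0941] units [-0.   -0.02  0.6 ]
```

```bash

python3 -m crank '[0,-0.02,0.25,0,0,0,-1,0,0,0.2,0,0,0,-1,0,0,0.14,0,0,0,-1,0,0,0,0,0,0,-1,0,0,0,0,0,0,-1]' >/dev/null
python3 -m crank '[0,0,0,0,0,0,-1]' >/dev/null
python3 go.py .5712 -.0235 .0941
python3 -m crank '[0,0,0,0,0,0,0.5,0,0,0,0,0,0,0.7,0,0,0,0,0,0,1,0,0,0,0,0,0,1,0,0,0,0,0,0,1]' >/dev/null
python3 -m crank '[0,0,0,0,0,0,1,0,0,-0.5,0,0,0,1,0,0,-1,0,0,0,1,0,0,-1,0,0,0,1,0,0,-1,0,0,0,1]' >/dev/null
python3 -m crank '[0,0,-1,0,0,0,1,-0.5,0.5,0,0,0,0,1,-0.8,1,0,0,0,0,1,-0.8,1,0,0,0,0,1,-0.8,1,0,0,0,0,1]' >/dev/null
python3 -m crank '[-0.8,1,0,0,0,0,1,-0.8,1,0,0,0,0,1,-0.8,1,0,0,0,0,1,-0.5,0.6,0,0,0,0,1,0,0,0,0,0,0,1]' >/dev/null
python3 -m crank '[0,0,0,0,0,0,1,0,0,0,0,0,0,1]' >/dev/null
python3 go.py
python3 - <<'E'
from h import *
f=grab_frame('scene'); save(f,'s6'); g=grab_frame('top')
for c in(f,g):
  for n in 'canister glass_jar pepper_mill salt_pot egg_cup mug'.split():
    print(n,[(round(d['score'],2),np.round(d['location'],4).tolist()) for d in spotter.pinpoint(n,c)][:3])
E
```

```text
t 58.07 p [ 0.571  -0.023   0.0935] yaw -5.17 tilt [ 0. -0.] w 0.0611 g 25.0 F [-0.2 -0.4 -2.2]
[0.5712, -0.0235, 0.0941] units [ 0.01  0.02 -0.02]
t 59.9 p [ 0.411  -0.1862  0.2062] yaw -5.14 tilt [ 0.001 -0.   ] w 0.0878 g 0.0 F [ 0.   0.1 -0.4]
canister [(0.92, [0.5719, -0.0235, 0.0044])]
glass_jar [(0.61, [0.644, 0.0388, 0.0095]), (0.43, [0.4723, 0.3299, 0.0073])]
pepper_mill [(0.69, [0.6362, -0.0944, 0.0071])]
salt_pot [(0.8, [0.7706, -0.011, -0.0003]), (0.78, [0.4698, 0.3306, 0.0086]), (0.68, [0.5784, 0.1703, 0.0007])]
egg_cup [(0.81, [0.579, 0.3278, 0.0055]), (0.41, [0.5751, -0.0245, 0.0044])]
mug [(0.95, [0.4115, -0.0896, -0.0007])]
canister [(0.68, [0.4677, 0.3314, 0.0118]), (0.64, [0.5751, -0.0207, 0.0081])]
glass_jar [(0.95, [0.6415, 0.0401, 0.0094])]
pepper_mill [(0.65, [0.6305, -0.0941, 0.0132]), (0.27, [0.5268, 0.3319, 0.001])]
salt_pot [(0.9, [0.5749, 0.1694, 0.0007]), (0.85, [0.7734, -0.0133, 0.0008]), (0.62, [0.4702, 0.3318, 0.0082])]
egg_cup [(0.52, [0.572, 0.3253, 0.0068])]
mug [(0.58, [0.6041, -0.0246, 0.0003]), (0.55, [0.4164, -0.0911, -0.0016])]
```

View pics/s6.png

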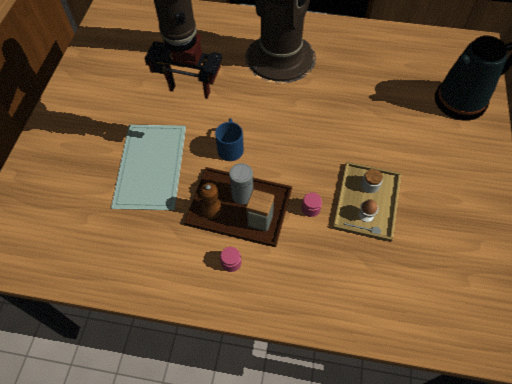

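The canister (241,184), mill (209,198) and jar (261,213) are back where they stood. The salt pot is in the breakfast tray at (373,180), and everything is upright and clear of the gripper.

```bash
python3 -c "
from plant import manip; print(manip.close_job())"
```

```text
the job is handed in; nothing more can be done
None
```

The job is handed in at about 60 s: the salt pot stands in the near half of the breakfast tray, the canister, jar and mill were set back within about 1 mm of where they were picked up, everything is upright in the last picture, and the egg cup and mug were not touched.

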